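# Tip the gland nuts into the corner of the tote

## Robot

A 6-joint arm with a two-finger parallel gripper is mounted at the origin on the work surface. World frame = base frame: x ahead of the robot, y to its left, z up, the work surface at z = 0. Lengths are in mm, angles in rad, forces in N, time in s.
With the tool pointing down it reaches from about 350 to 875 mm from the base axis. Payload 4.2 kg.
Tool frame: the origin (TCP) lies at the very end of the fingers, on their centre line; the grasp point (between the pads) lies 19 mm behind it (pinch_z is the distance from the TCP to the grasp point, in mm); z points along the fingers, y is the line along which they close (so a half turn about z gives the same grasp; the last joint's range is limited). The gripper opens to 85 mm and grips with 20 to 120 N. Pads are 22 mm wide; open, the fingers measure 114 mm over their backs; the gripper's body (76 mm by 85 mm) begins 54 mm behind the grasp point. The pads swing forward as they close: fully open they stand 13 mm farther back than shut.
Start: joints at [1.526, 0.385, 0.008, 0, -1.194, -0.259], TCP at [186.935, 596.368, 200.312] pointing down, gripper open.
Joint ranges: [-3.14, 3.14], [-1.21, 2.06], [-1.07, 1.41], [-3.16, 2.05], [-2.99, -0.16], [-3.1, 3.1]. Speed limits (rad/s): [2.79, 2.79, 3.14, 3.14, 3.14, 3.14].

## Interface

Orientations are given as a unit quaternion [x, y, z, w].
In Python, from bench import * gives the robot as it stands.
- The arm moves only by the tool arm_command, never from a script. Its argument "steps" is one flat list of numbers, 4 for each row, row after row: the shift along the tool's x, y, z in m, then the turn about the tool's z in rad. In form: [tx, ty, tz, roll, tx, ty, tz, roll, ...]. A call has 1 to 20 rows; each row shifts and turns the commanded pose from where the row before left it, along the tool's axes as they then stand; what a row does not reach is not made up. A row lasts 1/8 s, in which the tool goes at most 62.5 mm and 10.7 degrees, less where a joint would pass 70% of its speed; a pose out of reach is approached as far as the arm can. A call with a gripper value outside its range is refused whole. "grip" is the finger opening in m, from 0 to 0.0854, set as the call begins (left out, the last holds). The fingers move at their own pace and stop on an object; the grip force is fixed at half the most. Time passes only in rows, so rows that do not move let the fingers close. It gives the time, the measured TCP pose, the force, the opening and the grip force at its end, in the units of the state.
- read_state(): the state, without advancing time (a new reading comes with each control period).
- get_image(name): name is "side" or "top" or "wrist"; returns the picture (384x512x3 uint8, red, green, blue); there is no depth.
- get_calibration(name): a dict with "camera_matrix" (3x3 intrinsics, pixels), "cam_to_world" (4x4, takes a point from camera to world coordinates). Camera axes: x right, y down, z forward; pixel columns grow to the right and rows downward; lengths in mm; the calibration is good to about 2 mm. A picture is of the moment at which its call begins: read the wrist's pose just before it. get_calibration takes no time and is no camera call; for the wrist camera it gives the pose at the moment of the call.
- job_done(): hands the job in; it is judged then, once.
The state is a dict: "clock": time; "joints": joint angles; "joint_vel": joint speeds; "joint_efforts": joint torques, N m; "position": TCP position; "ee_rot": TCP orientation; "contact_force": force on the tool from outside, world axes, zero at the start; "wrist_torque": the same for the moment, N m; "gripper_width": finger opening in mm; "grasp_force": force on a finger pad.
Only numpy, scipy, OpenCV 4.12 (cv2) and the standard library are available. Lean on these libraries where they do the work, as an engineer would, in place of code of your own. Each camera call takes 0.05 s, during which the arm holds its last target. There are 200 camera calls.

## Task

Slide the parts tote along the bench until it sits flat and snug against both bars of the corner stop. Then grip it by the rim and tip it up, its far left corner staying down in the corner of the stops as the foot, to about 30 degrees so that all five gland nuts slide together into that corner, and finish holding it tipped like that so I can pick the nuts out. Keep that corner down on the bench throughout, spill no nut, and leave the other things on the bench where they are.

Things in the scene. Friction and masses are not known exactly. Their poses are not given: they have to be found in the camera images.
- stops: Corner stop screwed to the bench: two aluminium bars 20 mm wide, 12 mm high, at a right angle. Origin: inner corner, at bench level. The far bar's face is the plane x = 0, from the corner 160 mm to -y; the left bar's face is the plane y = 0, 110 mm to -x. The tote goes in x < 0, y < 0. x points away from the robot within 15 degrees, y to its left, z up.
- tote_center (a point): Centre (25 mm above the base) of the white plastic parts tote, an open box: outside 130 mm along its x, 180 mm along its y, 50 mm tall, flat upright walls. Walls and floor 4 mm thick; round the top a rim 9 mm wide, 15 mm deep, thickened inwards, flush outside, to be pinched anywhere. 0.16 to 0.29 kg without nuts. Axes within 15 degrees of the stops' axes, z up.
- tote_foot (a point): The outer bottom corner of the tote at its far left (+65, +90, -25 mm from the tote's centre along its own axes): the corner that goes into the corner of the stops. Starts 10 to 100 mm short of each bar. The tote slides on the bench at 1 to 3 N; a push of about 10 N low on a wall squares it against a bar. Same axes as the tote.
- tote_corner_in (a point): The inside bottom corner of the tote above that foot (+61, +86, -21 mm from the tote's centre along its axes), on the smooth inner floor, 4 mm above the base. Nuts start to slide at 8 to 13 degrees of tilt, and run along a wall into the corner when the tote leans 25 to 30 degrees straight towards it. Same axes as the tote.
- nut0_center (a point): Centre of a loose brass hex gland nut, 17 mm across flats, 12 mm tall, 18 g, lying flat on the floor of the tote.
- nut1_center (a point): Centre of a loose brass hex gland nut, 17 mm across flats, 12 mm tall, 18 g, lying flat on the floor of the tote.
- nut2_center (a point): Centre of a loose brass hex gland nut, 17 mm across flats, 12 mm tall, 18 g, lying flat on the floor of the tote.
- nut3_center (a point): Centre of a loose brass hex gland nut, 17 mm across flats, 12 mm tall, 18 g, lying flat on the floor of the tote.
- nut4_center (a point): Centre of a loose brass hex gland nut, 17 mm across flats, 12 mm tall, 18 g, lying flat on the floor of the tote.
- indicator: handheld yellow thermometer, 155 x 78 x 32 mm, lying on the bench; bystander, leave alone. Origin on its underside.
- screwdriver: screwdriver, 180 mm, lying on the bench; bystander, leave alone. Origin on its underside.
- spanner: open-ended spanner, 170 mm, lying on the bench; bystander, leave alone. Origin on its underside.
- probe: temperature probe: steel rod with a grey handle, 220 mm long, lying just beyond the far stop bar; bystander, leave alone. Origin on its underside.
- sleeve: brass insert sleeve standing on end, 32 mm diameter, 70 mm tall, to the left of the left stop bar; bystander, leave alone. Origin on its underside.
- weight: 200 g steel knob weight, 32 mm diameter, 51 mm tall, beyond the corner of the stops; bystander, leave alone. Origin on its underside.
There are look-alikes about, which are no part of the job. Of the things shaped like the stops, the aluminium one is meant.

How it is judged (in metres and radians):
On the way, in this order (a step that is already met when the one before it is completed fails the run):
1. the tote sits flat on the bench, snug against both bars of the stop (x of tote_foot in the frame of stops above -0.005 m and y of tote_foot in the frame of stops above -0.005 m and angle between the x axis of tote_center and the x axis of stops, either way round below 0.045 rad and angle between tote_center's own z axis and vertical below 0.05 rad), for 0.3 s.
2. the tote, held by the fingers, is tipped onto its far left corner and all five nuts lie in that corner (angle between tote_center's own z axis and vertical between 0.3 and 0.87 rad and horizontal distance between tote_foot and stops below 0.02 m and height (world z) of tote_foot below 0.02 m and distance between each of nut0_center, nut1_center, nut2_center, nut3_center, nut4_center and tote_corner_in below 0.08 m and contact force between the fingers and tote above 1 N), for 0.3 s.
At the end, for the whole second after the job is handed in: The fingers hold the tote (contact force over 1 N) tipped 17 to 50 degrees, its far left bottom corner within 20 mm of the corner of the stops and less than 20 mm above the bench, and the centres of all five nuts within 80 mm of the inside bottom corner there; all this through the last second (all of step 2); the arm keeps its last pose, push and grip.
It fails at once if the tote's far left bottom corner is raised more than 25 mm off the bench (height (world z) of tote_foot above 0.025 m).
It fails at once if a nut is out of the tote (distance between any of nut0_center, nut1_center, nut2_center, nut3_center, nut4_center and tote_center above 0.13 m).
It fails at once if a bystander is moved more than 30 mm (distance of any of indicator, screwdriver, spanner, probe, sleeve, weight from where it was at the start of the episode above 0.03 m).
It also fails if it takes over 67 s, if anything falls off the work surface, if the arm or the gripper's body presses on something with over 40 N, if the wrist force passes 120 N, or if a joint passes its speed limit or range.

## Working session

There is one attempt and no reset: what is moved stays moved. The work goes in short steps, Python scripts to look and compute and a tool call to move; the robot and the scene stay as the last step left them, time stands still between calls to the robot, and variables do not carry over. Pictures are saved under pics/ and viewed, at most 10 in all, crops included, and the job is handed in when it is done.

Besides the shell and the picture viewer there is one more tool, called after ">>>" as name(argument=value, ...) on one line, values as JSON. arm_command: Moves the arm, as the interface text tells. Its arguments: {"type":"object","properties":{"steps":{"type":"array","items":{"type":"number"}},"grip":{"type":"number"}},"required":["steps"]}

```bash
mkdir -p pics; python3 - <<'E'
from bench import *
import cv2,numpy as np
s=read_state();print(s)
for n in("top","side"):
    im=get_image(n);cv2.imwrite(f"pics/{n}0.png",im[...,::-1]);c=get_calibration(n);print(n,np.round(c["camera_matrix"],1).tolist(),np.round(c["cam_to_world"],3).tolist())
a=cv2.imread("pics/top0.png");cv2.imwrite("pics/t.png",cv2.resize(a,(800,600)))
E
```

```text
{'clock': 0.0, 'joints': array([ 1.52558904e+00,  3.85582898e-01,  6.62788464e-03, -4.52832474e-04,
       -1.19398202e+00, -2.58614873e-01]), 'joint_vel': array([ 0.00015581,  0.0006494 , -0.00097405,  0.00150196,  0.00030633,
       -0.00054339]), 'joint_efforts': array([-9.40900391e-04, -3.92285407e+01,  1.88399899e+01,  4.18602973e+00,
       -4.69450315e-03,  5.33468182e-06]), 'position': array([186.77638041, 595.7700155 , 199.21339968]), 'ee_rot': array([ 9.88470451e-01, -1.51409966e-01, -9.52511534e-05,  1.08667574e-03]), 'contact_force': array([-0.22652343,  1.02210643,  0.15238098]), 'wrist_torque': array([-0.02305488,  0.03206728, -0.01050839]), 'grasp_force': 0.0, 'gripper_width': 85.3332414885867}
top [[350.0, 0.0, 254.9], [0.0, 350.0, 198.5], [0.0, 0.0, 1.0]] [[0.014, -0.995, 0.098, 460.737], [-1.0, -0.012, 0.018, -23.79], [-0.017, -0.098, -0.995, 974.023], [0.0, 0.0, 0.0, 1.0]]
side [[455.4, 0.0, 253.7], [0.0, 455.4, 196.5], [0.0, 0.0, 1.0]] [[-0.983, -0.144, 0.117, 413.75], [-0.186, 0.736, -0.651, 684.561], [0.008, -0.661, -0.75, 904.503], [0.0, 0.0, 0.0, 1.0]]
```

View pics/t.png

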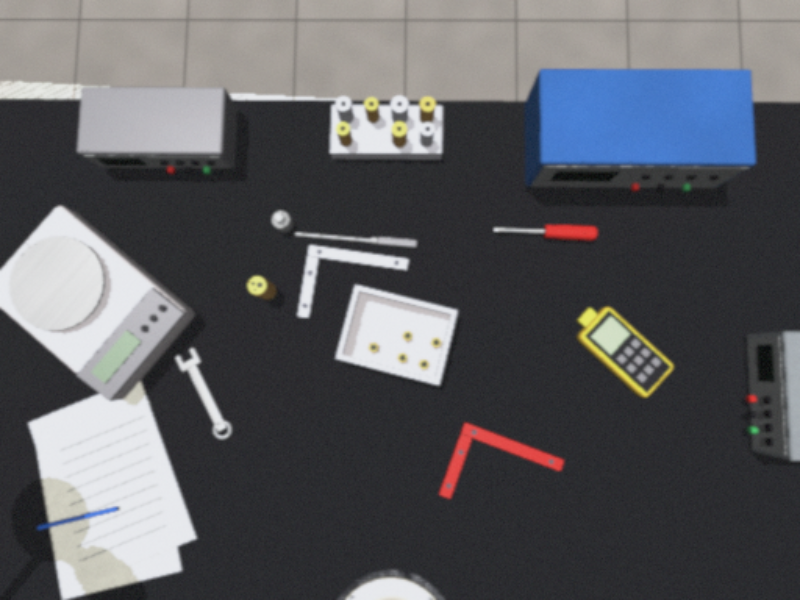

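View pics/side0.png

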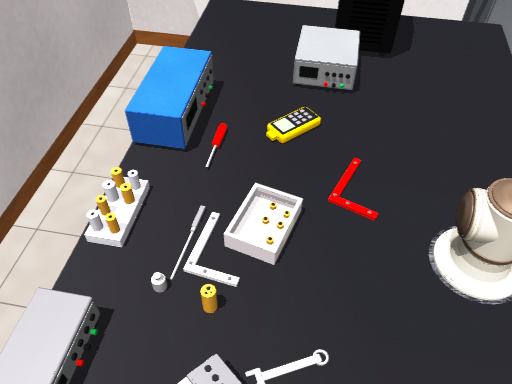

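The top view (800 px scale) shows the white aluminium stop with its corner at about (313,250). The tote is at (397,335) with five nuts in it. Look-alikes: the red corner stop at (468,430), the white rack at (386,130), and the scale and paper at left. I choose the aluminium stop and the open white tray. In the side view they are at (190,268) and (264,222).

```bash
cat >h.py <<'E'
from bench import *
import cv2,numpy as np
def ray(n,uv,z,c=None):
    c=c or get_calibration(n);K=c["camera_matrix"];T=np.array(c["cam_to_world"])
    uv=np.atleast_2d(uv).astype(float)
    d=(T[:3,:3]@np.linalg.inv(K)@np.c_[uv,np.ones(len(uv))].T).T
    return T[:3,3]+d*((z-T[2,3])/d[:,2])[:,None]
def fit(p): 
    vx,vy,x,y=cv2.fitLine(np.float32(p),cv2.DIST_HUBER,0,.1,.01).ravel();return np.array([vx,vy]),np.array([x,y])
def cross(a,b):
    t=np.linalg.solve(np.c_[a[0],-b[0]],b[1]-a[1]);return a[1]+t[0]*a[0]
E
python3 - <<'E'
from h import *
a=cv2.imread("pics/top0.png");g=a.min(2)
m=(g>100).astype(np.uint8)
n,l,st,ce=cv2.connectedComponentsWithStats(m)
def comp(u,v):
    w=[i for i in range(1,n) if st[i,0]<=u<st[i,0]+st[i,2] and st[i,1]<=v<st[i,1]+st[i,3] and st[i,4]>150]
    print(st[w]);return w
for u,v,z in((225,165,12),(254,215,50)):
    for w in comp(u,v):
        cs,_=cv2.findContours((l==w).astype(np.uint8),cv2.RETR_EXTERNAL,cv2.CHAIN_APPROX_NONE)
        c=max(cs,key=cv2.contourArea)
        ap=cv2.approxPolyDP(c,3.5,True)[:,0]
        print(z,[(p.tolist(),np.round(q[:2],0).tolist()) for p,q in zip(ap,ray("top",ap,z))])
cv2.imwrite("pics/crop0.png",cv2.resize(a[140:260,180:310],None,fx=5,fy=5,interpolation=2))
E
```

```text
[[190 156  72  48 920]]
12 [([190, 202], [543.0, 173.0]), ([198, 201], [546.0, 151.0]), ([204, 165], [647.0, 137.0]), ([260, 172], [629.0, -20.0]), ([261, 166], [646.0, -22.0]), ([198, 156], [673.0, 155.0])]
[[ 214  182   79   65 3526]]
50 [([227, 182], [595.0, 68.0]), ([214, 229], [469.0, 99.0]), ([281, 246], [427.0, -77.0]), ([292, 198], [554.0, -105.0])]
```

View pics/crop0.png

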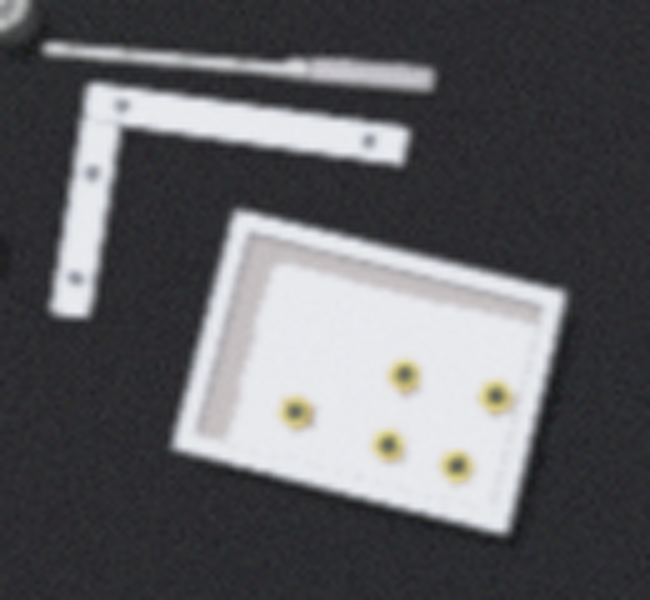

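The crop confirms it: aluminium L-stop with screws at upper left (inner corner about crop (118,125)), and the open tote with five brass nuts. The sizes check (178 × 130 mm). The stop's inner corner is at about (648,136) mm with yaw about -0.12; the tote's yaw is about -0.237. I'll go over the right wall near its near end.

>>> arm_command(steps=[0.0287,0.0353,0,0,0.0287,0.0353,0,0,0.0287,0.0353,0,0,0.0287,0.0353,0,0,0.0287,0.0353,0,0,0.0287,0.0353,0,0,0.0287,0.0353,0,0,0.0287,0.0353,0,0,0.0287,0.0353,0,0,0.0287,0.0353,0,0,0.0287,0.0353,0,0,0.0287,0.0353,0,0,0.0287,0.0353,0,0,0.0287,0.0353,0,0,0.0287,0.0353,0,0,0.0287,0.0353,0,0,0,0,0.03,-0.067,0,0,0,0], grip=0.04)

```text
clock: 2.35
position: [454.0, -80.6, 168.1]
ee_rot: [0.993, -0.119, -0.003, 0.001]
contact_force: [-0.2, -1.3, 0.6]
gripper_width: 40.1
grasp_force: 0.0
```

```bash
cat >>h.py <<'E'
from scipy.spatial.transform import Rotation as R
def st():
    s=read_state();M=R.from_quat(s["ee_rot"]).as_matrix()
    print("t",round(s["clock"],2),"tcp",np.round(s["position"],1),"yaw",round(np.arctan2(M[1,0],M[0,0]),3),"tiltz",np.round(M[:,2],3),"F",np.round(s["contact_force"],1),"w",round(s["gripper_width"],1),"g",round(s["grasp_force"],1),"j",np.round(s["joints"],2));return s,M
def look(n,f):
    im=get_image(n)[...,::-1].copy();cv2.imwrite(f"pics/{f}.png",im);return im
E
python3 - <<'E'
from h import *
s,M=st();c=get_calibration("wrist");a=look("wrist","w1");print(c)
E
```

```text
t 2.35 tcp [454.  -80.6 168.1] yaw -0.239 tiltz [-0.006 -0.    -1.   ] F [-0.2 -1.3  0.6] w 40.1 g 0.0 j [ 0.18  0.14 -0.42 -0.   -1.02  1.15]
{'camera_matrix': array([[304.41785931,   0.        , 253.10950361],
       [  0.        , 304.41785931, 192.74718988],
       [  0.        ,   0.        ,   1.        ]]), 'cam_to_world': array([[-2.36898535e-01, -9.34706732e-01, -2.64957372e-01,
         5.23064932e+02],
       [-9.71533477e-01,  2.28293462e-01,  6.32834685e-02,
        -9.58399906e+01],
       [ 1.33655177e-03,  2.72406718e-01, -9.62181269e-01,
         3.39091775e+02],
       [ 0.00000000e+00,  0.00000000e+00,  0.00000000e+00,
         1.00000000e+00]])}
```

View pics/w1.png

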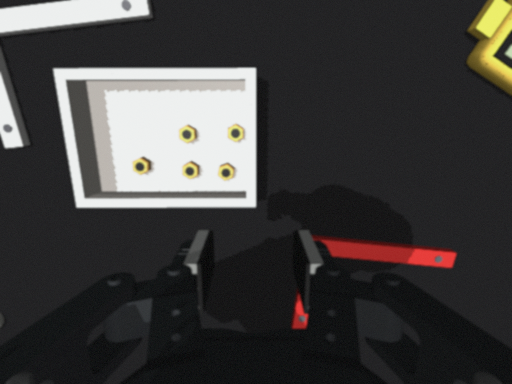

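The wrist view shows the tote squared to the tool: near-right rim corner at about (256,207), far-right at (256,69), near-left at (78,208), fingers below.

```bash
python3 - <<'E'
from h import *
s,M=st();p=ray("wrist",[(54,69),(256.5,68.5),(257,208),(78,208)],50);print(np.round(p,1))
print("tool rel NR corner", np.round((M.T@(p[2]-s["position"])),1), np.round((M.T@(p[1]-s["position"])),1))
print(np.linalg.norm(p[1]-p[2]),np.linalg.norm(p[3]-p[2]))
E
```

```text
t 2.4 tcp [455.3 -80.3 169.7] yaw -0.238 tiltz [-0.003 -0.001 -1.   ] F [-0.   1.1  0.2] w 39.9 g 0.0 j [ 0.18  0.14 -0.42  0.   -1.02  1.15]
[[ 597.8   69.    50. ]
 [ 555.7 -106.4   50. ]
 [ 428.4  -76.4   50. ]
 [ 470.8   98.5   50. ]]
tool rel NR corner [-26.8   2.5 119.7] [104.    1.6 119.4]
130.8383410492539 180.04226924011542
```

>>> arm_command(steps=[0.004,-0.0025,0.04,0,0,0,0.04,0,0,0,0.04,0,0,0,0.013,0,0,0,0,0,0,0,0,0], grip=0.04)

```text
clock: 3.15
position: [462.2, -78.1, 39.0]
ee_rot: [0.993, -0.118, 0.002, -0.0]
contact_force: [0.1, -1.1, -0.5]
gripper_width: 40.0
grasp_force: 0.0
```

>>> arm_command(steps=[0,0,0,0,0,0,0,0,0,0,0,0,0,0,0,0,0,0,0,0,0,0,0,0], grip=0.0)

```text
clock: 3.9
position: [460.6, -78.5, 37.3]
ee_rot: [0.993, -0.118, -0.0, 0.0]
contact_force: [0.2, -0.0, -0.0]
gripper_width: 0.2
grasp_force: 0.0
```

```bash
python3 - <<'E'
from h import *
st();a=look("wrist","w2");b=look("side","s2")
cv2.imwrite("pics/v2.png",np.vstack([cv2.resize(a,(512,384))[:230],cv2.resize(b[160:290,200:340],(512,475))])[:600])
E
```

```text
t 3.9 tcp [460.6 -78.5  37.3] yaw -0.237 tiltz [-0. -0. -1.] F [ 0.2 -0.  -0. ] w 0.2 g 0.0 j [ 0.18  0.32 -0.58  0.   -0.67  1.15]
```

View pics/v2.png

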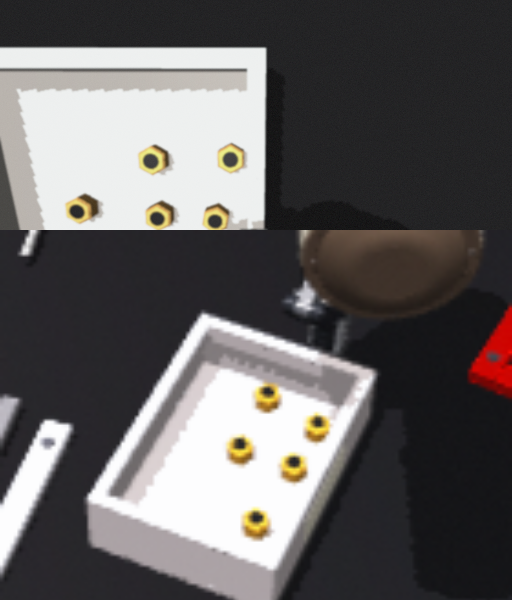

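The gripper appears to have closed just outside the right wall (finger at (325,335), behind the rim). I'll check the finger position against the wall in the lower part of the wrist view.

```bash
python3 - <<'E'
from h import *
a=cv2.imread("pics/w2.png");cv2.imwrite("pics/v3.png",cv2.resize(a[150:384,140:380],None,fx=2.5,fy=2.5))
s,M=st();p=ray("wrist",[(265.5,48),(265.5,200)],50);print(np.round([M.T@(q-s["position"]) for q in p],1))
b=cv2.imread("pics/s2.png");
E
```

```text
t 4.0 tcp [460.6 -78.5  37.3] yaw -0.237 tiltz [-0. -0. -1.] F [-0.2  0.5  0.6] w -0.1 g 0.0 j [ 0.18  0.32 -0.58  0.   -0.67  1.15]
[[ 97.5   4.6 -12.7]
 [ 21.6   5.4 -12.7]]
```

View pics/v3.png

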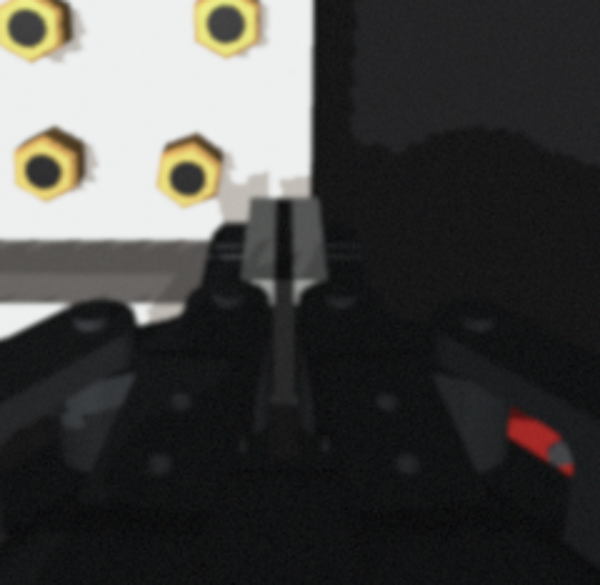

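```bash
python3 - <<'E'
from h import *
s,M=st()
def proj(n,P):
    c=get_calibration(n);T=np.linalg.inv(c["cam_to_world"]);q=(T[:3,:3]@np.atleast_2d(P).T).T+T[:3,3];q=(c["camera_matrix"]@q.T).T;return q[:,:2]/q[:,2:]
P=s["position"]
pts=[P+M@np.array(v) for v in((0,0,0),(11,0,0),(-11,0,0),(11,0,-19.),(11,0,-30))]
print("wrist crop px",np.round((proj("wrist",pts)-[140,150])*2.5)); print("side v2 px",np.round((proj("side",pts)-[200,160])*512/140+[0,230]))
E
```

```text
t 4.0 tcp [460.6 -78.5  37.3] yaw -0.237 tiltz [-0. -0. -1.] F [-0.2  0.5  0.6] w -0.1 g 0.0 j [ 0.18  0.32 -0.58  0.   -0.67  1.15]
wrist crop px [[288. 196.]
 [288. 152.]
 [288. 237.]
 [289. 181.]
 [289. 201.]]
side v2 px [[325. 370.]
 [310. 365.]
 [340. 375.]
 [312. 347.]
 [313. 336.]]
```

The picture shows the closed fingertips above the rim (tip at crop row 195, where a true TCP at z=37 would show at row 152). So the real tips seem to sit about 25 mm higher than the reported TCP. I'll reopen narrowly and step down, feeling for it.

>>> arm_command(steps=[0,-0.001,-0.015,0,0,0,0,0,0,0,0,0,0,0,0.015,0,0,0,0.008,0,0,0,0.004,0,0,0,0,0], grip=0.03)

```text
clock: 4.88
position: [460.7, -77.5, 25.0]
ee_rot: [0.993, -0.118, -0.0, 0.0]
contact_force: [0.3, -0.0, -0.1]
gripper_width: 30.1
grasp_force: 0.0
```

>>> arm_command(steps=[0,0,0,0,0,0,0,0,0,0,0,0,0,0,0,0], grip=0.0)

```text
clock: 5.38
position: [460.9, -77.5, 25.4]
ee_rot: [0.993, -0.118, 0.0, -0.0]
contact_force: [-0.0, -0.8, 0.9]
gripper_width: -0.2
grasp_force: 0.0
```

>>> arm_command(steps=[0,0,-0.008,0,0,0,0,0,0,0,0,0,0,0,0.01,0,0,0,0.006,0,0,0,0.004,0,0,0,0,0], grip=0.03)

```text
clock: 6.25
position: [460.5, -77.5, 12.8]
ee_rot: [0.993, -0.118, -0.001, 0.0]
contact_force: [-0.7, 0.2, -1.0]
gripper_width: 29.8
grasp_force: 0.0
```

>>> arm_command(steps=[0,0,0,0,0,0,0,0,0,0,0,0,0,0,0,0], grip=0.0)

```text
clock: 6.75
position: [461.1, -77.5, 13.6]
ee_rot: [0.993, -0.118, 0.0, -0.0]
contact_force: [-0.1, -0.4, 2.2]
gripper_width: 6.9
grasp_force: 59.0
```

```bash
python3 - <<'E'
from h import *
st();a=look("wrist","w4");b=look("side","s4")
cv2.imwrite("pics/v4.png",np.hstack([cv2.resize(a[170:330,170:330],(400,400)),cv2.resize(b[160:260,220:320],(400,400))]))
E
```

```text
t 6.75 tcp [461.1 -77.5  13.6] yaw -0.237 tiltz [ 0.001  0.    -1.   ] F [-0.1 -0.4  2.2] w 6.9 g 59.0 j [ 0.18  0.36 -0.61  0.   -0.6   1.15]
```

View pics/v4.png

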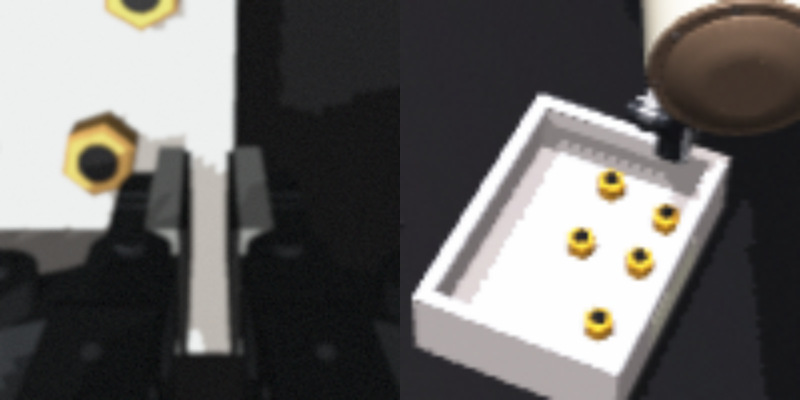

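The rim is pinched (force 59 N, rim visible between the pads). Next I square it and slide it near the corner.

>>> arm_command(steps=[0,0,0,-0.029,0,0,0,-0.029,0,0,0,-0.029,0,0,0,-0.029,0.0053,-0.0052,0,0,0.0053,-0.0052,0,0,0.0053,-0.0052,0,0,0.0053,-0.0052,0,0,0.0053,-0.0052,0,0,0.0053,-0.0052,0,0,0.0053,-0.0052,0,0,0.0053,-0.0052,0,0,0.0053,-0.0052,0,0,0.0053,-0.0052,0,0,0,0,0,0])

```text
clock: 8.72
position: [519.7, -32.2, 13.6]
ee_rot: [0.998, -0.059, -0.0, 0.0]
contact_force: [-0.6, -0.8, 5.1]
gripper_width: 6.6
grasp_force: 59.4
```

```bash
cat >>h.py <<'E'
def quad(f="tmp"):
    a=look("top",f);m=(a.min(2)>100).astype(np.uint8);n,l,stt,ce=cv2.connectedComponentsWithStats(m)
    return a,l,stt
E
python3 - <<'E'
from h import *
s,M=st();a,l,t=quad("t5")
for i in range(1,len(t)):
    if 180<t[i,0]<300 and 140<t[i,1]<230 and t[i,4]>400: print(t[i]); ap=cv2.approxPolyDP(cv2.findContours((l==i).astype(np.uint8),0,1)[0][0],3.,True)[:,0]; print([(p.tolist(),np.round(q[:2]).tolist()) for p,q in zip(ap,ray("top",ap,50))])
b=look("wrist","w5");cv2.imwrite("pics/v5.png",np.hstack([b[:300],cv2.resize(a[140:240,180:276],(288,300))]))
E
```

```text
t 8.72 tcp [519.7 -32.2  13.6] yaw -0.119 tiltz [-0.001 -0.    -1.   ] F [-0.6 -0.8  5.1] w 6.6 g 59.4 j [ 0.25  0.43 -0.48  0.   -0.67  1.2 ]
[252 183  27  27 553]
[([266, 183], [593.0, -36.0]), ([257, 186], [585.0, -12.0]), ([252, 194], [563.0, 1.0]), ([255, 204], [537.0, -8.0]), ([262, 209], [524.0, -26.0]), ([274, 207], [529.0, -58.0]), ([278, 200], [548.0, -68.0]), ([276, 189], [577.0, -63.0])]
```

View pics/v5.png

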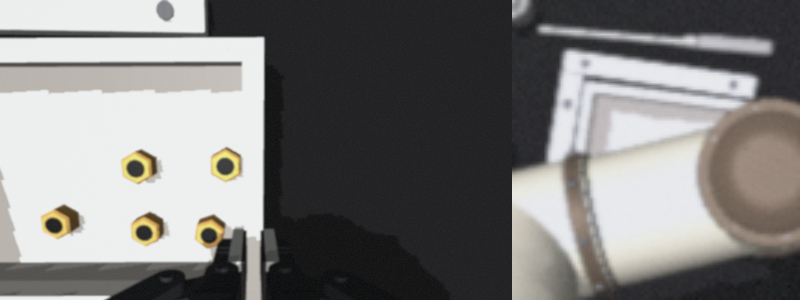

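The tote is now a few mm short of both bars, nearly parallel (wrist: bar edge at row 33, rim edge at row 38). Pushing in, gently.

>>> arm_command(steps=[0.003,-0.003,0,0,0.003,-0.003,0,0,0.002,-0.002,0,0,0,0,0,0,0,0,0,0])

```text
clock: 9.45
position: [527.8, -25.6, 13.6]
ee_rot: [0.998, -0.06, -0.001, 0.0]
contact_force: [-2.4, -1.2, 6.8]
gripper_width: 6.5
grasp_force: 59.5
```

>>> arm_command(steps=[0.002,0,0,0,0,0,0,0,0,-0.002,0,0,0,0,0,0])

```text
clock: 9.95
position: [530.1, -23.9, 13.6]
ee_rot: [0.998, -0.06, -0.001, 0.0]
contact_force: [-1.0, -0.6, 6.7]
gripper_width: 6.5
grasp_force: 59.5
```

>>> arm_command(steps=[0.002,0,0,0,0.002,0,0,0,0,0,0,0])

```text
clock: 10.32
position: [530.8, -24.3, 13.5]
ee_rot: [0.998, -0.06, -0.004, 0.001]
contact_force: [-9.0, 2.7, 13.8]
gripper_width: 6.4
grasp_force: 60.4
```

>>> arm_command(steps=[0,-0.002,0,0,0,-0.002,0,0,0,0,0,0])

```text
clock: 10.7
position: [530.6, -22.5, 13.5]
ee_rot: [0.998, -0.06, -0.005, 0.002]
contact_force: [-8.1, -6.6, 12.8]
gripper_width: 6.2
grasp_force: 60.4
```

```bash
python3 - <<'E'
from h import *
s,M=st();a=look("top","t6");b=look("wrist","w6")
cv2.imwrite("pics/v6.png",np.hstack([b[:120,:300].repeat(2,0).repeat(2,1)[:, :400],cv2.resize(a[140:200,190:280],(360,240))]))
E
```

```text
t 10.7 tcp [530.6 -22.5  13.5] yaw -0.121 tiltz [-0.01  -0.004 -1.   ] F [-8.1 -6.6 12.8] w 6.2 g 60.4 j [ 0.26  0.45 -0.44  0.   -0.69  1.19]
```

View pics/v6.png

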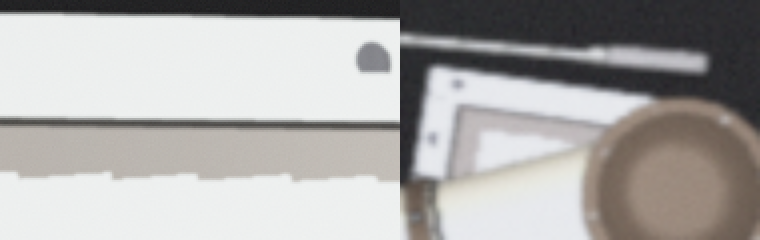

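>>> arm_command(steps=[0.001,-0.002,0,0,0,0,0,0,0,0,0,0,0,0,0,0])

```text
clock: 11.3
position: [530.4, -22.2, 13.5]
ee_rot: [0.998, -0.061, -0.006, 0.003]
contact_force: [-8.3, -12.2, 15.4]
gripper_width: 6.5
grasp_force: 60.6
```

```bash
python3 - <<'E'
from h import *
st()
u=np.array([.66,.75,0]);u/=np.linalg.norm(u);k=np.cross([0,0,1],u);p=np.array([-98,-174.5,45.])
for d in(3,6,9,12,15,18,21,24,27,30):
    r=R.from_rotvec(k*np.radians(d)).as_matrix();q=r@p-p;x=r[:,0];n=r[:,1]
    print(d,"tool shift",np.round([q[0],-q[1],-q[2]],1),"yaw x",round(np.arctan2(x[1],x[0]),3),"yaw y",round(np.arctan2(-n[0],n[1]),3))
E
```

```text
t 11.3 tcp [530.4 -22.2  13.5] yaw -0.121 tiltz [-0.013 -0.006 -1.   ] F [ -8.3 -12.2  15.4] w 6.5 g 60.6 j [ 0.27  0.45 -0.44  0.   -0.69  1.18]
3 tool shift [  1.7  -2.  -10.2] yaw x -0.001 yaw y 0.001
6 tool shift [  3.8  -4.3 -20.2] yaw x -0.003 yaw y 0.003
9 tool shift [  6.2  -7.1 -30.1] yaw x -0.006 yaw y 0.006
12 tool shift [  9.  -10.2 -39.7] yaw x -0.011 yaw y 0.011
15 tool shift [ 12.1 -13.8 -49.1] yaw x -0.017 yaw y 0.017
18 tool shift [ 15.5 -17.6 -58.3] yaw x -0.025 yaw y 0.025
21 tool shift [ 19.2 -21.9 -67.2] yaw x -0.034 yaw y 0.034
24 tool shift [ 23.3 -26.4 -75.7] yaw x -0.045 yaw y 0.045
27 tool shift [ 27.6 -31.4 -84. ] yaw x -0.057 yaw y 0.058
30 tool shift [ 32.2 -36.6 -91.8] yaw x -0.07 yaw y 0.072
```

Snug: 8 N and 12 N against the two bars. Now the first 9° of tip.

>>> arm_command(steps=[0.0006,-0.0007,-0.0034,0,0.0006,-0.0007,-0.0034,0,0.0006,-0.0007,-0.0034,0,0.0007,-0.0007,-0.0034,0,0.0007,-0.0008,-0.0034,0,0.0007,-0.0008,-0.0033,0,0.0008,-0.0009,-0.0033,0,0.0008,-0.0009,-0.0033,0,0.0008,-0.0009,-0.0033,0,0,0,0,0])

```text
clock: 12.55
position: [533.6, -16.3, 40.3]
ee_rot: [0.998, -0.062, -0.011, 0.004]
contact_force: [-8.5, -10.8, 1.8]
gripper_width: 6.7
grasp_force: 59.2
```

```bash
python3 - <<'E'
from h import *
s,M=st();a=look("top","t7");b=look("side","s7");w=look("wrist","w7")
cv2.imwrite("pics/v7.png",np.hstack([cv2.resize(b[150:300,170:320],(400,400)),cv2.resize(w,(400,300)).copy() if 0 else cv2.resize(w,(400,400))]))
E
```

```text
t 12.55 tcp [533.6 -16.3  40.3] yaw -0.123 tiltz [-0.022 -0.006 -1.   ] F [ -8.5 -10.8   1.8] w 6.7 g 59.2 j [ 0.27  0.42 -0.4   0.   -0.77  1.17]
```

View pics/v7.png

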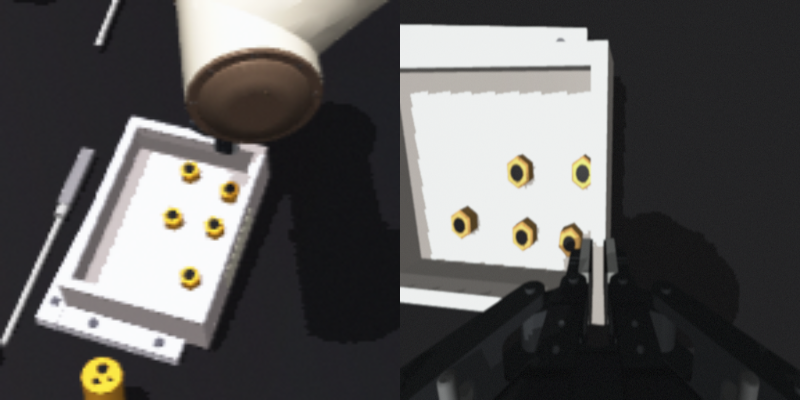

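Tipping works. The side view shows the near-right corner rising and the foot staying in the stop at about (60,290). In the wrist view the right outer face has come into sight. Nuts still in place; continuing to about 20°.

>>> arm_command(steps=[0.001,-0.0011,-0.0032,0,0.001,-0.0011,-0.0032,0,0.001,-0.0012,-0.0032,0,0.001,-0.0012,-0.0032,0,0.0011,-0.0012,-0.0032,0,0.0011,-0.0013,-0.0031,0,0.0011,-0.0013,-0.0031,0,0.0012,-0.0013,-0.003,0,0.0012,-0.0014,-0.003,0,0.0012,-0.0014,-0.003,0,0.0013,-0.0014,-0.003,0,0,0,0,0])

```text
clock: 14.2
position: [547.3, -5.8, 75.6]
ee_rot: [0.998, -0.061, -0.011, 0.006]
contact_force: [-11.4, -15.9, 8.5]
gripper_width: 6.4
grasp_force: 59.3
```

```bash
python3 - <<'E'
from h import *
s,M=st();b=look("side","s8");w=look("wrist","w8");a=look("top","t8")
cv2.imwrite("pics/v8.png",np.hstack([cv2.resize(b[150:300,170:320],(400,400)),cv2.resize(w,(400,400))]))
E
```

```text
t 14.2 tcp [547.3  -5.8  75.6] yaw -0.122 tiltz [-0.024 -0.01  -1.   ] F [-11.4 -15.9   8.5] w 6.4 g 59.3 j [ 0.29  0.39 -0.33  0.   -0.87  1.16]
```

View pics/v8.png

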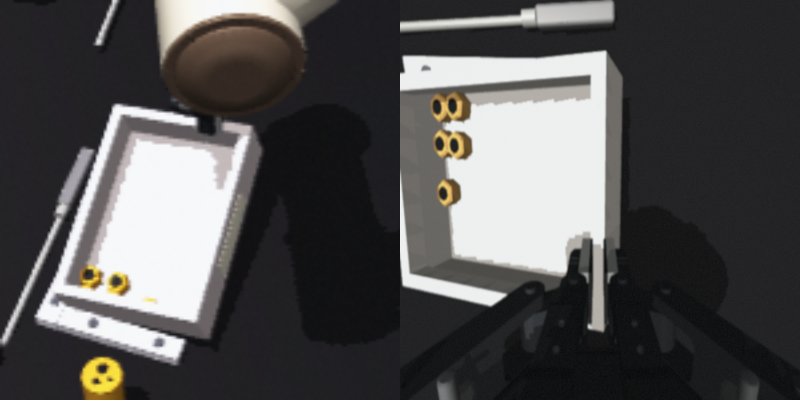

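The nuts have slid to the left wall and bunched towards the far left corner (wrist (440–470,100–195)); the foot is still in the stop. Continuing to about 28°. I'll use numbers only from here: that was my 11th picture, one over the viewing limit.

>>> arm_command(steps=[0.0013,-0.0015,-0.003,0,0.0013,-0.0015,-0.003,0,0.0013,-0.0015,-0.0029,0,0.0014,-0.0016,-0.0029,0,0.0014,-0.0016,-0.0028,0,0.0014,-0.0016,-0.0028,0,0.0015,-0.0017,-0.0027,0,0.0015,-0.0017,-0.0027,0,0,0,0,0,0,0,0,0])

```text
clock: 15.6
position: [561.7, 4.9, 100.1]
ee_rot: [0.998, -0.061, -0.009, 0.006]
contact_force: [-12.5, -16.2, 12.9]
gripper_width: 5.9
grasp_force: 60.3
```

```bash
python3 - <<'E'
from h import *
s,M=st();w=look("wrist","w9");b=look("side","s9")
def gold(a,hi=45):
    h=cv2.cvtColor(a,cv2.COLOR_BGR2HSV);m=cv2.inRange(h,(12,90,60),(34,255,255));n,l,t,c=cv2.connectedComponentsWithStats(m)
    return [(np.round(c[i],1).tolist(),t[i].tolist()) for i in range(1,n) if t[i,4]>15]
print(gold(w));print(gold(b))
def proj(n,P):
    c=get_calibration(n);T=np.linalg.inv(c["cam_to_world"]);q=(T[:3,:3]@np.atleast_2d(P).T).T+T[:3,3];q=(c["camera_matrix"]@q.T).T;return np.round(q[:,:2]/q[:,2:],1)
# predicted tote: foot at stop corner, tilt from lift
S=np.array([648,136.5,0]);Rs=R.from_euler("z",-.121).as_matrix();u=np.array([.66,.75,0]);k=np.cross([0,0,1],u)
for d in(24,27,30):
    r=Rs@R.from_rotvec(k*np.radians(d)).as_matrix()
    P=[S+r@np.array(v,float) for v in((-4,-4,4),(0,0,50),(0,-180,50),(-130,0,50),(-4,-84,10),(-84,-4,10),(-61,-61,10))]
    print(d,"wrist",proj("wrist",P).tolist(),"side",proj("side",P[:4]).tolist())
# white rim outline polygon in side
m=(b.min(2)>105).astype(np.uint8);n,l,t,c=cv2.connectedComponentsWithStats(m)
for i in range(1,n):
    if t[i,4]>400 and 170<c[i][0]<330 and 150<c[i][1]<300: print(t[i],cv2.approxPolyDP(cv2.findContours((l==i).astype(np.uint8),0,1)[0][0],3,True)[:,0].tolist())
E
```

```text
t 15.6 tcp [561.7   4.9 100.1] yaw -0.121 tiltz [-0.019 -0.011 -1.   ] F [-12.5 -16.2  12.9] w 5.9 g 60.3 j [ 0.3   0.38 -0.27  0.01 -0.94  1.15]
[([97.9, 118.5], [77, 105, 42, 27, 785]), ([98.2, 150.8], [78, 138, 41, 25, 708]), ([7.9, 185.1], [0, 167, 20, 37, 555]), ([91.7, 192.5], [79, 181, 26, 24, 419])]
[([482.6, 3.8], [477, 0, 11, 7, 24]), ([382.0, 16.2], [379, 11, 7, 10, 24]), ([146.6, 44.4], [103, 30, 87, 47, 1009]), ([232.4, 52.7], [212, 45, 45, 24, 364]), ([254.3, 60.0], [249, 56, 10, 8, 27]), ([225.6, 67.8], [222, 66, 9, 4, 19]), ([244.2, 67.6], [239, 66, 10, 5, 16]), ([77.8, 118.6], [41, 84, 62, 77, 619]), ([252.8, 156.2], [247, 152, 12, 9, 33]), ([232.5, 163.0], [229, 157, 10, 14, 42]), ([242.9, 161.3], [239, 159, 8, 8, 28]), ([262.9, 162.4], [259, 160, 8, 6, 22]), ([23.5, 197.9], [0, 162, 54, 77, 846]), ([122.2, 184.7], [110, 167, 25, 37, 409]), ([503.4, 181.3], [496, 179, 16, 8, 46]), ([506.1, 187.6], [503, 184, 7, 8, 19]), ([107.3, 213.7], [95, 195, 25, 39, 387]), ([202.4, 254.2], [198, 249, 10, 11, 67]), ([212.5, 256.0], [208, 251, 10, 11, 63]), ([208.5, 297.9], [200,
[... 324 characters left out ...]
ide [[196.7, 263.4], [184.8, 258.9], [206.6, 186.6], [235.6, 266.4]]
30 wrist [[85.5, 109.2], [24.0, 82.5], [269.5, 47.4], [4.7, 271.2], [159.4, 99.7], [69.9, 205.2], [127.8, 178.2]] side [[196.6, 263.4], [183.9, 259.6], [204.3, 186.1], [233.7, 266.6]]
[ 170  187   93  100 4690] [[206, 187], [170, 278], [194, 229], [184, 270], [235, 286], [238, 277], [189, 262], [243, 270], [244, 263], [247, 270], [249, 262], [245, 262], [246, 252], [251, 256], [249, 248], [253, 247], [261, 209], [255, 207], [259, 207], [256, 202], [258, 199], [262, 204], [257, 192], [246, 191], [253, 195], [252, 199], [213, 195], [200, 248], [208, 254], [204, 260], [197, 259], [194, 250], [209, 191], [236, 193], [233, 189]]
```

>>> arm_command(steps=[0.0017,0,-0.001,0,0.0017,0,-0.001,0,0.0017,0,-0.001,0,0.0017,0,-0.001,0,0.0017,0,-0.001,0,0.0017,0,-0.001,0,0.0017,0,-0.001,0,0,0,0,0,0,0,0,0])

```text
clock: 16.82
position: [576.6, 4.5, 108.2]
ee_rot: [0.998, -0.06, -0.006, 0.005]
contact_force: [-7.4, -15.0, 12.3]
gripper_width: 1.9
grasp_force: 59.3
```

```bash
cat >>h.py <<'E'
def proj(n,P):
    c=get_calibration(n);T=np.linalg.inv(c["cam_to_world"]);q=(T[:3,:3]@np.atleast_2d(P).T).T+T[:3,3];q=(c["camera_matrix"]@q.T).T;return np.round(q[:,:2]/q[:,2:],1)
def gold(a,x1,x2,y1,y2,mn=15):
    h=cv2.cvtColor(a,cv2.COLOR_BGR2HSV);m=cv2.inRange(h,(12,90,60),(34,255,255));n,l,t,c=cv2.connectedComponentsWithStats(m)
    return [np.round(c[i],1).tolist()+t[i].tolist() for i in range(1,n) if t[i,4]>mn and x1<c[i][0]<x2 and y1<c[i][1]<y2]
E
python3 - <<'E'
from h import *
s,M=st();w=look("wrist","w10");b=look("side","s10");a=look("top","t10")
print(gold(w,20,400,60,300,100));print(gold(b,185,265,190,275));print(gold(a,185,265,150,215))
S=np.array([648,136.5,0]);Rs=R.from_euler("z",-.121).as_matrix()
for px,py in((10,20),(15,20),(20,20),(25,20)):
    r=Rs@R.from_rotvec([-np.radians(py),np.radians(px),0]).as_matrix()
    P=[S+r@np.array(v,float) for v in((-4,-4,4),(0,-180,50),(-130,0,50),(-84,-4,10))]
    print(px,py,"wrist",proj("wrist",P).tolist(),"side",proj("side",P).tolist())
# rim near edge in the wrist: bright->dark rows per column
g=cv2.GaussianBlur(w.min(2),(3,3),0)
for x in (30,60,100,140): print(x,"bright runs",[ (int(r[0]),int(r[-1])) for r in np.split(np.where(g[:,x]>150)[0],np.where(np.diff(np.where(g[:,x]>150)[0])>1)[0]+1) if len(r)>3])
E
```

```text
t 16.82 tcp [576.6   4.5 108.2] yaw -0.121 tiltz [-0.012 -0.009 -1.   ] F [ -7.4 -15.   12.3] w 1.9 g 59.3 j [ 0.29  0.39 -0.23  0.01 -0.96  1.15]
[[104.8, 155.4, 87, 123, 40, 72, 1801]]
[[206.8, 255.1, 197, 248, 23, 14, 154]]
[]
10 20 wrist [[96.4, 128.3], [278.2, 110.2], [49.0, 285.8], [93.3, 219.5]] side [[197.0, 263.6], [210.8, 187.2], [240.9, 270.4], [227.6, 269.5]]
15 20 wrist [[96.1, 127.8], [278.6, 97.0], [36.5, 285.6], [87.6, 219.6]] side [[196.8, 263.5], [208.1, 186.8], [237.6, 267.7], [226.3, 268.0]]
20 20 wrist [[95.8, 127.3], [278.9, 84.1], [23.1, 283.9], [81.6, 219.1]] side [[196.6, 263.4], [205.6, 186.6], [233.9, 265.1], [224.7, 266.5]]
25 20 wrist [[95.6, 126.7], [279.3, 71.5], [8.8, 280.5], [75.3, 217.7]] side [[196.4, 263.3], [203.2, 186.6], [229.9, 262.5], [222.9, 264.9]]
30 bright runs [(72, 76)]
60 bright runs [(70, 75), (98, 104), (108, 121), (276, 288)]
100 bright runs [(69, 73), (98, 115), (194, 264), (284, 297)]
140 bright runs [(67, 72), (95, 110), (125, 271)]
```

The nuts are now bunched in one patch at the corner (wrist rows 123–195). But the opening reading fell to 1.9 mm, so I'm checking that the grip is stable.

>>> arm_command(steps=[0,0,0,0,0,0,0,0,0,0,0,0,0,0,0,0,0,0,0,0,0,0,0,0])

```text
clock: 17.73
position: [576.5, 4.6, 108.2]
ee_rot: [0.998, -0.06, -0.006, 0.005]
contact_force: [-7.8, -14.6, 12.6]
gripper_width: 2.4
grasp_force: 59.3
```

```bash
python3 - <<'E'
from h import *
s,M=st();w=look("wrist","w11");b=look("side","s11")
print(gold(w,20,400,60,300,100))
S=np.array([648,136.5,0]);Rs=R.from_euler("z",-.121).as_matrix()
for px,py in((8,20),(12,20),(16,20),(20,20),(12,25),(16,25),(20,25)):
    r=Rs@R.from_rotvec([-np.radians(py),np.radians(px),0]).as_matrix()
    P=[S+r@np.array(v,float) for v in((0,-180,50),(-130,0,50),(-130,-100,50),(-98,-176,50))]
    print(px,py,"wrist",proj("wrist",P[:3]).tolist(),"grip rim top",np.round(P[3],0))
# right-hand outer rim edge: last bright column per row
g=cv2.GaussianBlur(w.min(2),(3,3),0)
for y in (80,85,90,95,100,110,140,200): 
    x=np.where(g[y]>110)[0]; print(y,[(int(r[0]),int(r[-1])) for r in np.split(x,np.where(np.diff(x)>1)[0]+1) if len(r)>3])
for x in(35,45,55,80,120,140,160): 
    y=np.where(g[:,x]>150)[0]; print(x,[(int(r[0]),int(r[-1])) for r in np.split(y,np.where(np.diff(y)>1)[0]+1) if len(r)>3])
E
```

```text
t 17.73 tcp [576.5   4.6 108.2] yaw -0.121 tiltz [-0.013 -0.009 -1.   ] F [ -7.8 -14.6  12.6] w 2.4 g 59.3 j [ 0.29  0.39 -0.23  0.01 -0.96  1.15]
[[104.8, 155.3, 87, 123, 40, 72, 1802]]
8 20 wrist [[278.1, 115.4], [53.8, 285.4], [159.4, 309.8]] grip rim top [545.   2. 120.]
12 20 wrist [[278.4, 104.9], [44.1, 285.9], [152.9, 309.7]] grip rim top [552.   2. 126.]
16 20 wrist [[278.7, 94.4], [33.9, 285.4], [145.9, 308.5]] grip rim top [559.   2. 131.]
20 20 wrist [[279.0, 84.0], [23.1, 283.9], [138.6, 305.9]] grip rim top [566.   2. 136.]
12 25 wrist [[260.8, 101.8], [39.1, 284.6], [136.6, 314.9]] grip rim top [554.  13. 138.]
16 25 wrist [[261.1, 89.4], [28.4, 284.1], [128.2, 313.4]] grip rim top [562.  13. 143.]
20 25 wrist [[261.6, 77.2], [17.1, 282.6], [119.1, 310.5]] grip rim top [570.  13. 148.]
80 [(224, 264)]
85 [(194, 270)]
90 [(164, 276)]
95 [(134, 282)]
100 [(59, 222), (242, 288)]
110 [(44, 150), (241, 289)]
140 [(40, 86), (126, 289)]
200 [(40, 288)]
35 [(71, 76)]
45 [(71, 75), (111, 285)]
55 [(70, 75), (109, 122), (275, 287)]
80 [(69, 74), (97, 118), (280, 293)]
120 [(68, 72), (98, 113), (170, 267), (288, 293)]
140 [(67, 71), (95, 110), (125, 270)]
160 [(66, 71), (92, 107), (122, 272)]
```

Grip and forces are steady: 59 N pinch, pressing into both bars and down. The tilt is about 28°, and all five nuts form one patch within about 60 mm of the corner. Handing in.

```bash
python3 -c "
from h import *
print(job_done());st()"
```

```text
the job is handed in; nothing more can be done
None
the job is handed in; nothing more can be done
```

The job is handed in, with no verdict shown: the tote is held tipped at about 28° with its far left corner in the corner of the stops and all five nuts bunched there; I kept clear of the other things but did not re-measure them, the pinch slipped a little late in the tip before steadying at 59 N, and I viewed 11 pictures, one over your limit of 10.

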